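# Slide a filled tin along the labelling fence into its corner pocket

### The arm

A 6-joint arm with a two-finger parallel gripper is mounted at the origin on the work surface. World frame = base frame: x ahead of the robot, y to its left, z up, the work surface at z = 0. Lengths are in m, angles in rad, forces in N, time in s.
With the tool pointing down it reaches from about 0.275 to 0.825 m from the base axis. Payload 5.2 kg.
Tool frame: the origin (TCP) lies at the very end of the fingers, on their centre line; the grasp point (between the pads) lies 19 mm behind it; z points along the fingers, y is the line along which they close (so a half turn about z gives the same grasp; the last joint's range is limited). The gripper opens to 93 mm and grips with 3 to 60 N. Pads are 15 mm wide; open, the fingers measure 128 mm over their backs; the gripper's body (75 mm by 188 mm) begins 65 mm behind the grasp point.
Start: joints at [-1.502, 0.259, 1.535, -0, 1.348, -0.203], TCP at [0.148, -0.53, 0.219] pointing down, gripper open.
Joint ranges: [-3.14, 3.14], [-0.91, 2.08], [0.19, 2.58], [-1.22, 4.36], [0.22, 2.71], [-3.12, 3.12]. Speed limits (rad/s): [2.57, 2.57, 3.14, 3.14, 3.14, 3.14].

### API

Orientations are given as a rotation vector (axis times angle).
In Python, from rig import * gives the robot as it stands. The module is installed in compiled form; this text tells all that it offers.
- The arm moves only by the shell command python3 -m pendant 'ROWS' [FORCE]. ROWS is JSON, a list of rows, each a list of 5 numbers: the shift along the world's x, y, z in m, then the turn about the world's z in rad, then the opening, from 0 (shut) to 1 (fully open). In form: [[tx, ty, tz, roll, claw], ...]. A call has exactly 10 rows; each row is the pose to reach, as a shift and turn from the pose commanded when the call began; what a row does not reach only later rows make up. A row lasts 1/12 s, in which the tool goes at most 41.7 mm and 7.16 degrees, less where a joint would pass 70% of its speed; a pose out of reach is approached as far as the arm can. A call with a gripper value outside its range is refused whole. The fingers move at their own pace and stop on an object; FORCE is the grip in N (left out, the last holds). Time passes only in rows, so rows that repeat a pose let the fingers close, or fill a call up. It gives the time, the measured TCP pose, the force, the opening and the grip force at its end, in the units of the state.
- state(): the state, without advancing time (a new reading comes with each control period).
- capture(name): name is "scene" or "top"; returns the picture (400x640x3 uint8, red, green, blue); there is no depth.
- camera_info(name): a dict with "fov_y" (degrees; the focal length in pixels is half the picture's height over the tangent of half this angle, whatever the lens; pixels are square), "cx", "cy" (the principal point, pixels), "origin" and "rotation" of the camera in the world. Camera axes: x right, y down, z forward; pixel columns grow to the right and rows downward; lengths in m; the calibration is good to about 2 mm. A picture is of the moment at which its call begins. camera_info takes no time and is no camera call.
- job_done(): hands the job in; it is judged then, once.
The state is a dict: "time_s": time; "qpos": joint angles; "joint_velocities": joint speeds; "effort": joint torques, N m; "eef_pos": TCP position; "ee_rot": TCP orientation; "contact_force": force on the tool from outside, world axes, zero at the start; "ft_torque": the same for the moment, N m; "opening": finger opening in m; "grasp_force": force on a finger pad.
Only numpy, scipy, OpenCV 4.12 (cv2) and the standard library are available. Lean on these libraries where they do the work, as an engineer would, in place of code of your own. Each camera call takes 0.05 s, during which the arm holds its last target. There are 200 camera calls.

### The job

Using only the outside of the fingers, push the wide flat tin up against the long white rail of the labelling fence, and then, keeping it against the rail, slide it along into the corner pocket at the rail's end until it is fully home, touching both the rail and the end stop. Do not pinch, lift or tip the tin, leave the label roll, the small tall tin and the jar where they stand, and finish with the robot clear of everything.

Things in the scene. Friction and masses are not known exactly. Their poses are not given: they have to be found in the camera images.
- tin: Wide flat round tin, closed, filled, brass with a steel band: 96 mm diameter, 28 mm high, about 0.3 kg, loose on the steel table (z = 0, friction about 0.6). Origin: centre of its underside; z up; its yaw means nothing. Starts 35 to 95 mm clear of the rail and 130 to 200 mm short of its seated place along the rail.
- pocket (a point): Point on the table where the centre of the flat tin's underside lies when it is fully home in the fence's corner pocket. Axes (the same for the rail, stop and lip points): x square to the rail, into its working face; y along the rail towards the end stop; z up. The fence is fixed, of white slippery plastic (friction about 0.2), on the tin's side away from the robot, turned up to 0.4 rad either way.
- rail (a point): Middle of the foot of the rail's working face, at table height. The rail is straight, 352 mm long along y, 12 mm thick, 22 mm high. Its face lies 48 mm (the tin's radius) in +x from the pocket point. A steel foot 4 mm high reaches 42 mm behind the face. Pushed mostly along the rail and only slightly into it, the tin slides with under 14 N; pressed hard into the rail it moves in jerks.
- stop (a point): Foot of the end stop's face where it meets the rail's face (the inner corner), at table height; 48 mm in +x and 48 mm in +y from the pocket point. The stop is 12 mm thick, 22 mm high and reaches 104 mm in -x from here. Beyond it (20 to 150 mm in +y, -90 to +30 mm in x from here) stands the fixed label holder with a paper roll, 63 mm high.
- lip (a point): Free end of the short lip that faces the rail, at table height, on its inner face: 56 mm in -x and 8 mm in +y from the pocket point. The lip is 12 mm thick, 16 mm high and runs 40 mm in +y from here to the stop. It leaves the tin 8 mm to spare, so the tin can enter the pocket only along the rail.
- small_tin: Bystander: small tall brass-coloured tin, 58 mm diameter, 50 mm high, loose. Origin: centre of its underside.
- label_roll: Bystander: roll of blank paper labels standing on its end, 80 mm outside, 38 mm hole, 45 mm high, loose. Origin: centre of its underside.
- jar: Bystander: small white jar with black lid, 52 mm diameter, 60 mm high, loose. Origin: centre of its underside. The three bystanders share three places by chance: two behind the rail, one on the robot's side about 180 mm from the pocket.

How it is judged:
On the way:
1. the tin has been pushed up against the rail (within 6 mm), more than 60 mm short of its seated place (x of tin in the frame of pocket above -0.006 m and y of tin in the frame of pocket below -0.06 m), for 0.1 s.
At the end, for the whole second after the job is handed in: The flat tin stands at rest, level on the table, in the corner pocket, within 5 mm of touching the rail and within 5 mm of touching the end stop; each bystander is within 20 mm of where it stood (x of tin in the frame of pocket between -0.005 and 0.005 m and y of tin in the frame of pocket between -0.005 and 0.005 m and height (world z) of tin below 0.005 m and angle between tin's own z axis and vertical below 0.05 rad and linear speed of tin below 0.01 m/s and distance of each of small_tin, label_roll, jar from where it was at the start of the episode below 0.02 m).
It fails at once if the tin is lifted more than 8 mm or tipped more than 0.15 rad (height (world z) of tin above 0.008 m or angle between tin's own z axis and vertical above 0.15 rad).
It fails at once if over the last 80 mm to its place the tin is more than 15 mm away from the rail (y of tin in the frame of pocket above -0.08 m and x of tin in the frame of pocket below -0.015 m).
It fails at once if the small tall tin is moved more than 20 mm or tipped (distance of small_tin from where it was at the start of the episode above 0.02 m or angle between small_tin's own z axis and vertical above 0.3 rad).
It fails at once if the roll of labels is moved more than 20 mm or tipped (distance of label_roll from where it was at the start of the episode above 0.02 m or angle between label_roll's own z axis and vertical above 0.3 rad).
It fails at once if the white jar is moved more than 20 mm or tipped (distance of jar from where it was at the start of the episode above 0.02 m or angle between jar's own z axis and vertical above 0.3 rad).
It also fails if it takes over 48 s, if anything falls off the work surface, if the arm or the gripper's body presses on something with over 40 N, if the wrist force passes 120 N, or if a joint passes its speed limit or range.

## Working session

There is one attempt and no reset: what is moved stays moved. The work goes in short steps, Python scripts to look and compute and a shell command to move; the robot and the scene stay as the last step left them, time stands still between calls to the robot, and variables do not carry over. Pictures are saved under pics/ and viewed, at most 10 in all, crops included, and the job is handed in when it is done.

```bash
mkdir -p pics
python3 - <<'E'
from rig import *
import cv2
for n in("scene","top"):
    im=capture(n); cv2.imwrite(f"pics/{n}0.png",im[:,:,::-1]); 
    c=camera_info(n); print(n,c)
s=state(); print(s["time_s"],s["eef_pos"],s["ee_rot"],s["opening"],s["contact_force"])
E
```

```text
scene {'fov_y': 55.59233205126614, 'cx': 316.3711401912055, 'cy': 197.02635700475622, 'origin': array([1.01370723, 0.31478819, 0.5817264 ]), 'rotation': array([-1.23012467, -2.36349461,  0.93625322])}
top {'fov_y': 49.060849706594624, 'cx': 322.3471605027165, 'cy': 196.5097389398862, 'origin': array([0.43581638, 0.01411417, 0.81206079]), 'rotation': array([-2.16543327,  2.01676581, -0.22793199])}
0.1 [ 0.14764654 -0.52933087  0.21792068] [-3.11104180e+00 -4.25438337e-01 -1.40344688e-04] 0.09302525390825575 [-0.41105534 -1.06821258 -0.16353286]
```

View pics/top0.png

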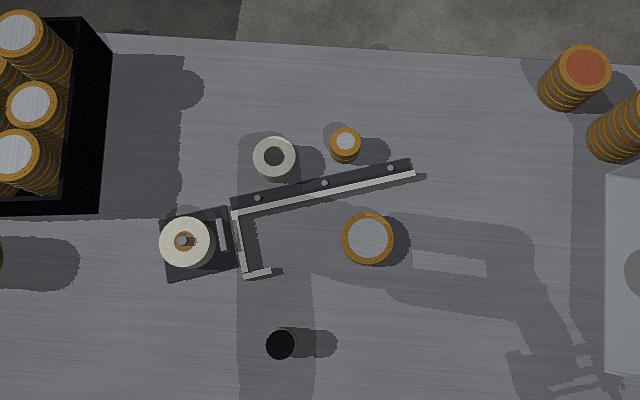

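View pics/scene0.png

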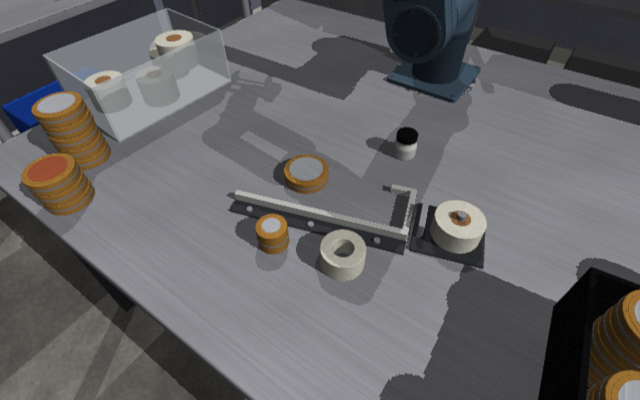

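The top view shows the tin at about (368,238). The rail runs from (414,173) to the inner corner near (237,213), with the lip at about (270,272). The jar is on the robot side at (280,344), and the label roll and small tin are behind the rail.

```bash
cat > h.py <<'E'
import numpy as np,cv2
from rig import *
from scipy.spatial.transform import Rotation as R
def cast(n,px,z):
    c=camera_info(n); f=200/np.tan(np.radians(c["fov_y"])/2); px=np.atleast_2d(px).astype(float)
    d=np.c_[(px[:,0]-c["cx"])/f,(px[:,1]-c["cy"])/f,np.ones(len(px))]@R.from_rotvec(c["rotation"]).as_matrix().T
    o=np.array(c["origin"]); return (o+d*((z-o[2])/d[:,2])[:,None])[:,:2]
def tin(im,win=(330,190,410,280)):
    "centre of flat tin from the top view: ellipse round brass rim+steel lid at z=.028"
    x0,y0,x1,y1=win; hsv=cv2.cvtColor(im,cv2.COLOR_RGB2HSV)[y0:y1,x0:x1]
    m=((hsv[...,0]>8)&(hsv[...,0]<30)&(hsv[...,1]>110)&(hsv[...,2]>60)).astype(np.uint8)
    cs,_=cv2.findContours(m,cv2.RETR_EXTERNAL,cv2.CHAIN_APPROX_NONE)
    c=max(cs,key=len).reshape(-1,2)+[x0,y0]
    (u,v),r=cv2.minEnclosingCircle(c.astype(np.float32)); p=cast("top",c,.028)
    q,rr=cv2.minEnclosingCircle((p*1000).astype(np.float32)); return (u,v,r),np.array(q)/1000,rr/1000
E
python3 - <<'E'
from h import *
im=capture("top"); print(tin(im))
g=im.min(2)
# rail: scan columns for bright strip
for u in range(244,412,14):
    col=g[165:225,u]; b=np.where(col>120)[0]+165
    print(u,b.min() if len(b) else None,b.max() if len(b) else None,len(b))
crop=cv2.resize(im[150:290,220:430],None,fx=3.8,fy=3.8,interpolation=cv2.INTER_CUBIC)
cv2.imwrite("pics/crop.png",crop[:,:,::-1])
print(cast("top",[[280,344]],.06),cast("top",[[274,156]],.045),cast("top",[[345,139]],.05))
E
```

```text
((367.16290283203125, 238.40724182128906, 26.665058135986328), array([ 0.5489325 , -0.05367199]), 0.04835814666748047)
244 208 213 6
258 165 210 12
272 166 207 17
286 165 204 13
300 196 200 5
314 192 197 6
328 174 194 7
342 170 199 8
356 166 224 10
370 180 224 12
384 177 215 6
398 173 178 6
[[0.3606011  0.08278561]] [[0.68617044 0.12608059]] [[ 0.72642942 -0.00210066]]
```

View pics/crop.png

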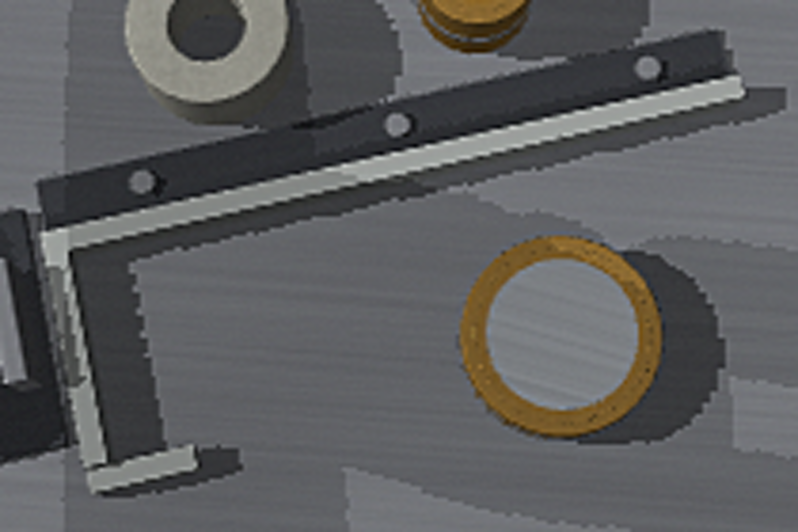

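The crop shows the rail's top inner edge from crop (70,251), which is full (238,215.7), to (745,95). The stop's inner face runs down to (106,463) and the lip ends at about (194,447). I'll derive the fence frame from these.

Run:
```python
from h import *
us=np.array([[244,213.5],[272,207.5],[286,204.5],[300,200.5],[314,197.5],[328,194.5],[398,178.5]])
P=cast("top",us,.022)
a,b=np.polyfit(P[:,1],P[:,0],1); print("res mm",(P[:,0]-a*P[:,1]-b)*1000)
ey=np.array([a,1])/np.hypot(a,1); ex=np.array([ey[1],-ey[0]]); print("ex",ex,"ey",ey,"ang",np.arctan2(ex[1],ex[0]))
full=lambda p:[(p[0]+.5)/3.8+219.5,(p[1]+.5)/3.8+149.5]
C=cast("top",[full(p) for p in[(70,251),(745,95),(106,463)]],.022)
L=cast("top",[full((193,446))],.016)[0]
Q=np.array([b,0]); o=Q+ey*((C[0]-Q)@ey); stop=o
print("corner",C[0],"len",(C[1]-C[0])@ey,"perp",(C-o)@ex, "stop end y",(C[2]-o)@ey,"lip rel",(L-o)@ex,(L-o)@ey)
pk=o-.048*ex-.048*ey; print("pocket",pk)
for n,p in dict(tin=[.5489,-.0537],jar=[.3606,.0828]).items(): d=np.array(p)-pk; print(n,d@ex,d@ey)
np.savez("f.npz",pk=pk,ex=ex,ey=ey)
```

```text
res mm [ 0.34285097 -0.43455664 -0.82490028  0.7210012   0.33097637 -0.06015064
 -0.07522099]
ex [0.95496714 0.29671158] ey [-0.29671158  0.95496714] ang 0.30124731321755993
corner [0.5744982  0.18414784] len -0.33850672428091944 perp [-0.00118727 -0.00040092 -0.10454752] stop end y 0.0021872397669885266 lip rel -0.1055265636174763 -0.03853776637557825
pocket [0.54403574 0.12441954]
tin -0.0482049248329228 -0.17154158377157797
jar -0.18752410654833715 0.014682221382723938
```

The measured sizes match the given ones: lip at (-105.5,-38.5) mm from the corner, expected (-104,-40). In the pocket frame the tin is at (-48,-172) mm. I'll move to the robot side of the tin with the fingers shut.

```bash
python3 -m pendant '[[0.023,0.032,0,0.03,0],[0.047,0.065,0,0.03,0],[0.07,0.097,0,0.03,0],[0.094,0.129,0,0.03,0],[0.117,0.162,0,0.03,0],[0.14,0.194,0,0.03,0],[0.164,0.226,0,0.03,0],[0.187,0.258,0,0.03,0],[0.21,0.291,0,0.03,0],[0.234,0.323,0,0.03,0]]'
python3 -m pendant '[[0.023,0.032,0,0,0],[0.047,0.065,0,0,0],[0.07,0.097,0,0,0],[0.094,0.129,0,0,0],[0.094,0.129,-0.04,0,0],[0.094,0.129,-0.08,0,0],[0.094,0.129,-0.12,0,0],[0.094,0.129,-0.15,0,0],[0.094,0.129,-0.18,0,0],[0.094,0.129,-0.18,0,0]]'
```

```text
time_s: 0.98
eef_pos: [0.3821, -0.2048, 0.2187]
ee_rot: [-3.106, -0.472, -0.0]
contact_force: [0.4, -0.6, 0.1]
opening: 0.031
grasp_force: 0.0
time_s: 1.82
eef_pos: [0.4713, -0.076, 0.0335]
ee_rot: [-3.1, -0.472, 0.015]
contact_force: [-0.1, 0.7, -0.0]
opening: 0.0004
grasp_force: 0.0
```

```bash
python3 -m pendant '[[0,0,-0.012,0,0],[0,0,-0.024,0,0],[0,0,-0.024,0,0],[0.008,0.0025,-0.024,0,0],[0.016,0.005,-0.024,0,0],[0.022,0.007,-0.024,0,0],[0.027,0.0084,-0.024,0,0],[0.032,0.01,-0.024,0,0],[0.037,0.0115,-0.024,0,0],[0.042,0.013,-0.024,0,0]]'
python3 - <<'E'
from h import *
im=capture("top"); f=np.load("f.npz"); p=tin(im,(320,170,410,280)); d=p[1]-f["pk"]; print(p,d@f["ex"],d@f["ey"])
e=np.array(state()["eef_pos"]); g=e[:2]-f["pk"]; print(e,g@f["ex"],g@f["ey"])
cv2.imwrite("pics/a.png",cv2.resize(im[150:350,220:520],None,fx=2.6,fy=2.6)[:,:,::-1])
E
```

```text
time_s: 2.65
eef_pos: [0.5179, -0.0646, 0.0148]
ee_rot: [-3.106, -0.473, 0.001]
contact_force: [-2.3, -0.5, 3.1]
opening: 0.0004
grasp_force: 1.5
((342.0, 216.5, 10.30786418914795), array([ 0.58538513, -0.00610751]), 0.019066635131835936) 0.0007584200536141359 -0.13691788093012558
[ 0.51922333 -0.06455015  0.01484583] -0.0797645315729969 -0.17309771092428933
```

View pics/a.png

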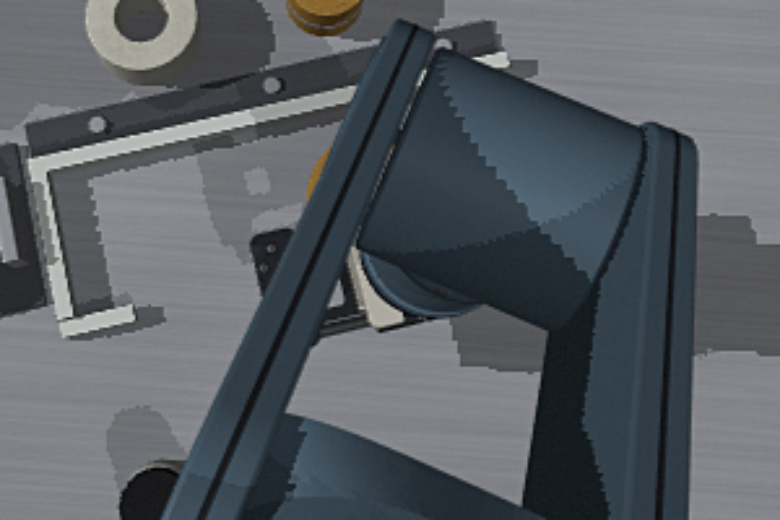

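The arm hides the tin from the top camera. The force reading (-2.3 N) shows contact. I'll push on towards the rail and check with the scene camera.

```bash
python3 -m pendant '[[0.004,0.0012,-0.002,0,0],[0.008,0.0025,-0.002,0,0],[0.011,0.0034,-0.002,0,0],[0.014,0.0043,-0.002,0,0],[0.016,0.005,-0.002,0,0],[0.018,0.0056,-0.002,0,0],[0.02,0.0062,-0.002,0,0],[0.021,0.0065,-0.002,0,0],[0.021,0.0065,-0.002,0,0],[0.021,0.0065,-0.002,0,0]]'
python3 - <<'E'
from h import *
im=capture("scene"); f=np.load("f.npz")
e=np.array(state()["eef_pos"]); g=e[:2]-f["pk"]; print(e,g@f["ex"],g@f["ey"])
cv2.imwrite("pics/b.png",cv2.resize(im[110:290,190:460],None,fx=2.9,fy=2.9)[:,:,::-1])
E
```

```text
time_s: 3.53
eef_pos: [0.5391, -0.0583, 0.0128]
ee_rot: [3.106, 0.472, 0.001]
contact_force: [0.9, 0.8, -0.2]
opening: 0.0005
grasp_force: 0.1
[ 0.53909555 -0.05835765  0.01286767] -0.05894982958499251 -0.17308039155320096
```

View pics/b.png

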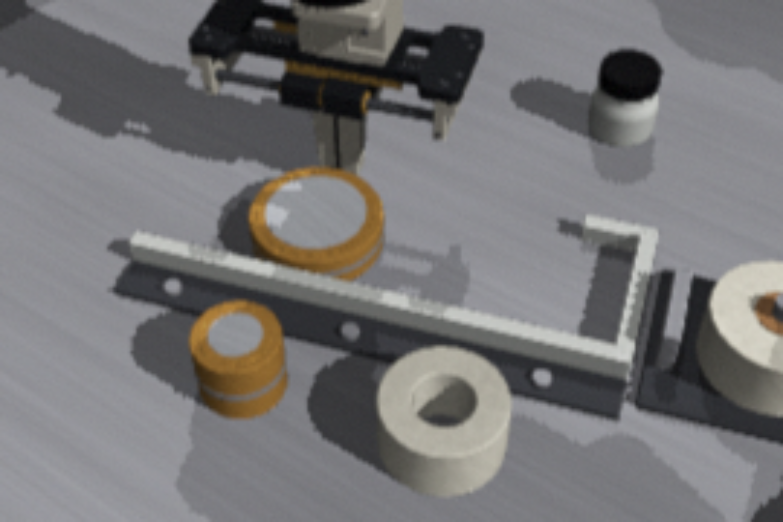

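The tin is almost on the rail, with a small gap and no force yet. The fingers are just right of centre behind it, and nothing else has been disturbed. I'll push the last few millimetres.

```bash
python3 -m pendant '[[0.001,0.0003,0,0,0],[0.002,0.0006,0,0,0],[0.003,0.0009,0,0,0],[0.004,0.0012,0,0,0],[0.004,0.0012,0,0,0],[0.004,0.0012,0,0,0],[0.004,0.0012,0,0,0],[0.004,0.0012,0,0,0],[0.004,0.0012,0,0,0],[0.004,0.0012,0,0,0]]'
python3 - <<'E'
from h import *
f=np.load("f.npz"); im=capture("scene")
e=np.array(state()["eef_pos"]); g=e[:2]-f["pk"]; print(e,g@f["ex"],g@f["ey"])
hsv=cv2.cvtColor(im,cv2.COLOR_RGB2HSV); m=((hsv[...,0]>8)&(hsv[...,0]<30)&(hsv[...,1]>110)&(hsv[...,2]>60)).astype(np.uint8)
m[:, :265]=0; m[:,335:]=0; m[:165]=0; m[212:]=0
# inner lid boundary = hole of the brass ring
cs,h=cv2.findContours(m,cv2.RETR_CCOMP,cv2.CHAIN_APPROX_NONE)
c=max([c for c,k in zip(cs,h[0]) if k[3]>=0],key=cv2.contourArea).reshape(-1,2)
q,r=cv2.minEnclosingCircle((cast("scene",c,.028)*1000).astype(np.float32)); d=np.array(q)/1000-f["pk"]; print(q,r,d@f["ex"],d@f["ey"])
E
```

```text
time_s: 4.42
eef_pos: [0.5404, -0.0577, 0.0127]
ee_rot: [-3.106, -0.473, 0.007]
contact_force: [-7.5, -4.2, 6.8]
opening: 0.0005
grasp_force: 4.8
[ 0.54040255 -0.05765488  0.01272205] -0.05749316584095801 -0.1727970715158636
(593.796875, -43.974422454833984) 40.150054931640625 -0.0024441930450279903 -0.1755753995319978
```

Contact with the rail is confirmed: 7.5 N, and the tin's y is about -175 mm. Next I'll back off, go round to the far end of the tin and turn the finger face 0.2 rad into the rail.

```bash
python3 -m pendant '[[-0.018,-0.0057,0,0,0],[-0.036,-0.011,0,0,0],[-0.036,-0.011,0,0,0],[-0.028,-0.038,0,-0.1,0],[-0.02,-0.064,0,-0.2,0],[-0.0117,-0.0906,0,-0.2,0],[0.014,-0.083,0,-0.2,0],[0.039,-0.075,0,-0.2,0],[0.0647,-0.067,0,-0.2,0],[0.0647,-0.067,0,-0.2,0]]'
python3 -m pendant '[[0,0,0,0,0],[0,0,0,0,0],[-0.001,0.0033,0,0,0],[-0.002,0.0067,0,0,0],[-0.003,0.01,0,0,0],[-0.003,0.01,0,0,0],[-0.003,0.01,0,0,0],[-0.003,0.01,0,0,0],[-0.003,0.01,0,0,0],[-0.003,0.01,0,0,0]]'
python3 - <<'E'
from h import *
im=capture("scene"); f=np.load("f.npz")
e=np.array(state()["eef_pos"]); g=e[:2]-f["pk"]; print(e,g@f["ex"],g@f["ey"])
cv2.imwrite("pics/c.png",cv2.resize(im[110:290,190:460],None,fx=2.9,fy=2.9)[:,:,::-1])
E
```

```text
time_s: 5.3
eef_pos: [0.6133, -0.1237, 0.0133]
ee_rot: [3.136, 0.16, 0.01]
contact_force: [0.8, 0.4, 0.1]
opening: 0.0005
grasp_force: 0.0
time_s: 6.13
eef_pos: [0.6044, -0.1143, 0.0127]
ee_rot: [3.137, 0.16, 0.0]
contact_force: [0.6, 0.3, 0.2]
opening: 0.0003
grasp_force: 0.0
[ 0.60441998 -0.11424355  0.01264976] -0.013149138274029611 -0.24583211011100367
```

View pics/c.png

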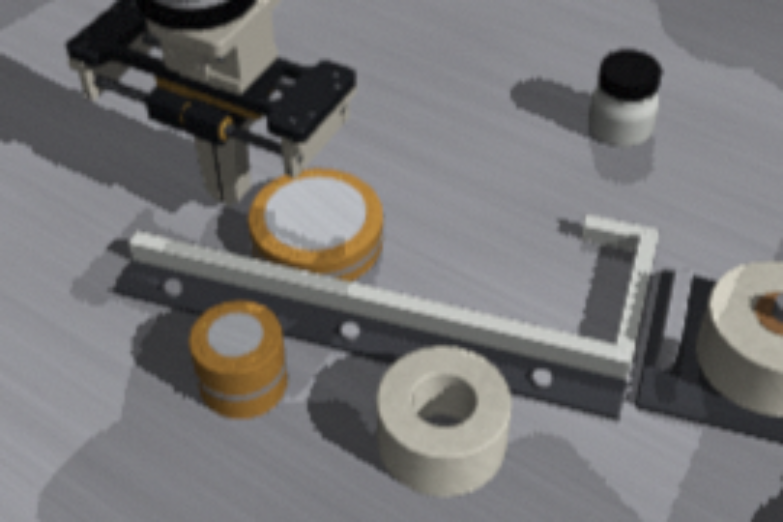

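The tin sits against the rail, with the finger just behind its left end. Now I'll slide it along the rail.

```bash
python3 -m pendant '[[-0.0015,0.0048,0,0,0],[-0.003,0.0095,0,0,0],[-0.0045,0.0143,0,0,0],[-0.006,0.0191,0,0,0],[-0.0074,0.0239,0,0,0],[-0.0089,0.0286,0,0,0],[-0.0104,0.0334,0,0,0],[-0.0119,0.0382,0,0,0],[-0.0134,0.043,0,0,0],[-0.0148,0.0477,0,0,0]]'
cat > look.py <<'E'
from h import *
f=np.load("f.npz"); im=capture("scene"); s=state()
e=np.array(s["eef_pos"]); g=e[:2]-f["pk"]; F=np.array(s["contact_force"][:2]); print("tcp",e[2],g@f["ex"],g@f["ey"],"F",F@f["ex"],F@f["ey"])
hsv=cv2.cvtColor(im,cv2.COLOR_RGB2HSV); m=((hsv[...,0]>8)&(hsv[...,0]<30)&(hsv[...,1]>110)&(hsv[...,2]>60)).astype(np.uint8)
m[:,:265]=0; m[:,412:]=0; m[:160]=0; m[235:]=0; m[211:,:300]=0
cs,h=cv2.findContours(m,cv2.RETR_CCOMP,cv2.CHAIN_APPROX_NONE)
H=[c for c,k in zip(cs,h[0]) if k[3]>=0]
if H:
    c=max(H,key=cv2.contourArea).reshape(-1,2)
    q,r=cv2.minEnclosingCircle((cast("scene",c,.028)*1000).astype(np.float32)); d=np.array(q)/1000-f["pk"]; print("tin",r,d@f["ex"],d@f["ey"])
E
python3 look.py
```

```text
time_s: 7.02
eef_pos: [0.5893, -0.0658, 0.0126]
ee_rot: [-3.137, -0.16, 0.0]
contact_force: [-0.1, -2.3, -0.6]
opening: 0.0004
grasp_force: 0.8
tcp 0.012570099515406497 -0.013259214835506988 -0.19412651326612157 F -0.29330551445002606 0.3414493205093998
```

```bash
python3 -m pendant '[[-0.0015,0.0048,0,0,0],[-0.003,0.0095,0,0,0],[-0.0045,0.0143,0,0,0],[-0.006,0.0191,0,0,0],[-0.0074,0.0239,0,0,0],[-0.0089,0.0286,0,0,0],[-0.0104,0.0334,0,0,0],[-0.0119,0.0382,0,0,0],[-0.0119,0.0382,0,0,0],[-0.0119,0.0382,0,0,0]]'
python3 look.py
python3 - <<'E'
from h import *
im=capture("scene"); cv2.imwrite("pics/d.png",cv2.resize(im[110:290,190:460],None,fx=2.9,fy=2.9)[:,:,::-1])
E
```

```text
time_s: 7.9
eef_pos: [0.5775, -0.0275, 0.0127]
ee_rot: [-3.137, -0.16, 0.0]
contact_force: [-0.3, 0.4, -0.1]
opening: 0.0005
grasp_force: 0.0
tcp 0.01261040202310694 -0.013146478702188932 -0.15523797581454926 F -0.5545008572927231 0.5832398671292034
```

View pics/d.png

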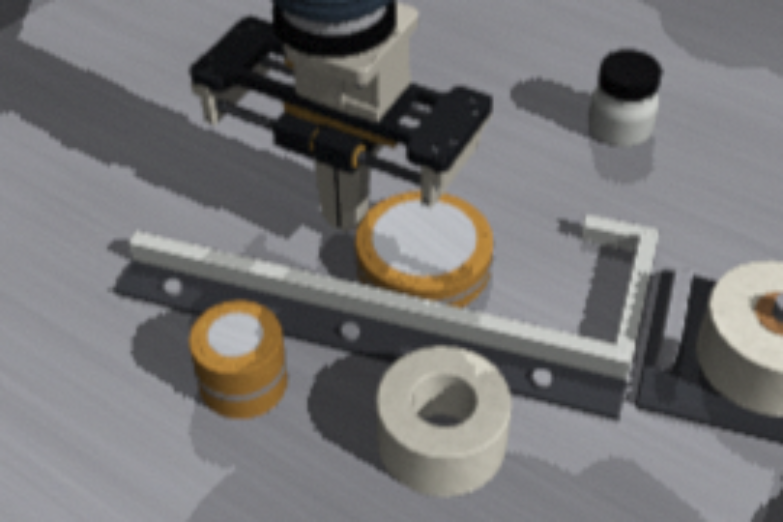

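The tin is moving along the rail, still against it, with its lid at crop (425,240) and about 90 mm left to go. I'll continue, slowing down towards the end.

```bash
python3 -m pendant '[[-0.0015,0.0048,0,0,0],[-0.003,0.0095,0,0,0],[-0.0045,0.0143,0,0,0],[-0.006,0.0191,0,0,0],[-0.0074,0.0239,0,0,0],[-0.0089,0.0286,0,0,0],[-0.0104,0.0334,0,0,0],[-0.0119,0.0382,0,0,0],[-0.0134,0.043,0,0,0],[-0.0148,0.0477,0,0,0]]'
python3 -m pendant '[[-0.0012,0.0038,0,0,0],[-0.0024,0.0076,0,0,0],[-0.0036,0.0115,0,0,0],[-0.0047,0.0153,0,0,0],[-0.0059,0.0191,0,0,0],[-0.0071,0.0229,0,0,0],[-0.008,0.0258,0,0,0],[-0.009,0.0286,0,0,0],[-0.009,0.0286,0,0,0],[-0.009,0.0286,0,0,0]]'
python3 look.py
```

```text
time_s: 8.83
eef_pos: [0.5627, 0.02, 0.0126]
ee_rot: [-3.138, -0.16, 0.0]
contact_force: [-0.4, -2.4, 0.2]
opening: 0.0004
grasp_force: 1.0
time_s: 9.67
eef_pos: [0.5538, 0.0486, 0.0127]
ee_rot: [-3.137, -0.16, 0.0]
contact_force: [0.5, 0.0, -0.4]
opening: 0.0001
grasp_force: 0.0
tcp 0.012656743254449838 -0.01317958254149781 -0.07549822237456699 F -0.029931418592649993 -0.28335332113206707
```

Creep the last ~11 mm until the stop pushes back.

```bash
python3 -m pendant '[[-0.0004,0.0014,0,0,0],[-0.0009,0.0029,0,0,0],[-0.0013,0.0043,0,0,0],[-0.0018,0.0057,0,0,0],[-0.0022,0.0071,0,0,0],[-0.0027,0.0086,0,0,0],[-0.0028,0.009,0,0,0],[-0.0028,0.009,0,0,0],[-0.0028,0.009,0,0,0],[-0.0028,0.009,0,0,0]]'
python3 -m pendant '[[-0.0003,0.001,0,0,0],[-0.0006,0.0019,0,0,0],[-0.0009,0.0029,0,0,0],[-0.0009,0.0029,0,0,0],[-0.0009,0.0029,0,0,0],[-0.0009,0.0029,0,0,0],[-0.0009,0.0029,0,0,0],[-0.0009,0.0029,0,0,0],[-0.0009,0.0029,0,0,0],[-0.0009,0.0029,0,0,0]]'
python3 look.py
```

```text
time_s: 10.55
eef_pos: [0.551, 0.0572, 0.0126]
ee_rot: [-3.137, -0.16, 0.0]
contact_force: [-1.0, -0.6, 1.2]
opening: 0.0007
grasp_force: 0.4
time_s: 11.38
eef_pos: [0.5502, 0.0601, 0.0126]
ee_rot: [-3.137, -0.16, 0.0]
contact_force: [-0.2, -0.6, 0.3]
opening: 0.0002
grasp_force: 0.4
tcp 0.012651278362653486 -0.013224245214027028 -0.06326901474343355 F -0.6451430388789913 -0.39082371990746434
tin 2.813051700592041 0.04756848287713004 -0.020579016179051918
```

```bash
python3 -m pendant '[[-0.0003,0.001,0,0,0],[-0.0006,0.0019,0,0,0],[-0.0009,0.0029,0,0,0],[-0.0009,0.0029,0,0,0],[-0.0009,0.0029,0,0,0],[-0.0009,0.0029,0,0,0],[-0.0009,0.0029,0,0,0],[-0.0009,0.0029,0,0,0],[-0.0009,0.0029,0,0,0],[-0.0009,0.0029,0,0,0]]'
python3 look.py
python3 - <<'E'
from h import *
im=capture("scene"); cv2.imwrite("pics/e.png",cv2.resize(im[150:260,320:500],None,fx=4,fy=4)[:,:,::-1])
E
```

```text
time_s: 12.27
eef_pos: [0.5494, 0.0625, 0.0127]
ee_rot: [3.137, 0.16, 0.0]
contact_force: [1.1, -4.9, -0.6]
opening: 0.0004
grasp_force: 2.6
tcp 0.012686535329044908 -0.013206436186334476 -0.06071091071547923 F -1.1170399486400904 -5.124956126442299
```

View pics/e.png

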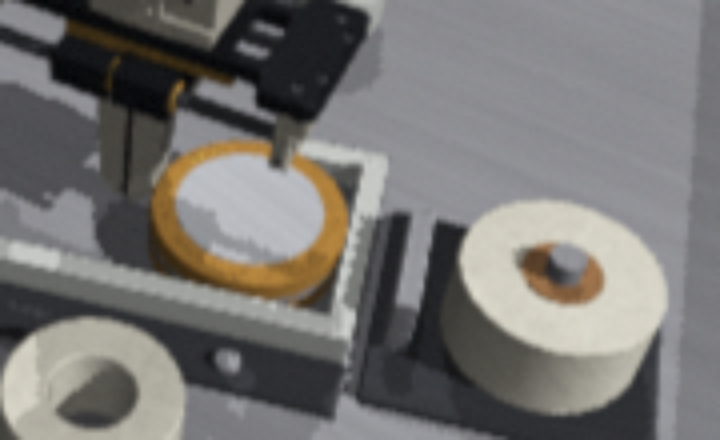

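The tin is in the pocket, its right edge at the stop face and 5 N on the finger. I'll press 2 mm more to confirm it is home, then back off along the rail, lift and clear the view.

```bash
python3 -m pendant '[[-0.0003,0.001,0,0,0],[-0.0006,0.0019,0,0,0],[-0.0006,0.0019,0,0,0],[-0.0006,0.0019,0,0,0],[-0.0006,0.0019,0,0,0],[-0.0006,0.0019,0,0,0],[-0.0006,0.0019,0,0,0],[-0.0006,0.0019,0,0,0],[-0.0006,0.0019,0,0,0],[-0.0006,0.0019,0,0,0]]'
python3 look.py
python3 -m pendant '[[0.003,-0.0095,0,0,0],[0.006,-0.019,0,0,0],[0.009,-0.0286,0,0,0],[0.009,-0.0286,0.03,0,0],[0.009,-0.0286,0.07,0,0],[0.009,-0.0286,0.11,0,0],[0.009,-0.0286,0.15,0,0],[0.009,-0.0286,0.18,0,0],[-0.01,-0.065,0.18,0,0],[-0.03,-0.1,0.18,0,0]]'
python3 -m pendant '[[-0.023,-0.032,0,0,0],[-0.047,-0.065,0,0,0],[-0.07,-0.097,0,0,0],[-0.094,-0.129,0,0,0],[-0.117,-0.162,0,0,0],[-0.14,-0.194,0,0,0],[-0.164,-0.226,0,0,0],[-0.187,-0.258,0,0,0],[-0.187,-0.258,0,0,0],[-0.187,-0.258,0,0,0]]'
python3 - <<'E'
from h import *
f=np.load("f.npz"); im=capture("top"); p=tin(im,(230,200,310,270)); d=p[1]-f["pk"]; print(p,d@f["ex"],d@f["ey"])
cv2.imwrite("pics/f.png",im[:,:,::-1])
E
```

```text
time_s: 13.2
eef_pos: [0.5495, 0.0628, 0.013]
ee_rot: [3.135, 0.16, 0.002]
contact_force: [0.9, -11.6, 0.7]
opening: 0.0003
grasp_force: 5.9
tcp 0.012938548512376725 -0.01312833764321325 -0.060532627096572506 F -3.1635074824240874 -11.908282190343572
time_s: 14.08
eef_pos: [0.5206, -0.0353, 0.1954]
ee_rot: [3.136, 0.166, 0.01]
contact_force: [0.3, -1.0, -0.9]
opening: 0.0006
grasp_force: 0.0
time_s: 14.92
eef_pos: [0.3305, -0.2951, 0.1926]
ee_rot: [-3.137, -0.151, -0.001]
contact_force: [-0.4, 0.7, 0.1]
opening: 0.0003
grasp_force: 0.0
((267.8702087402344, 235.1770782470703, 26.6378231048584), array([0.54294183, 0.12544887]), 0.047975128173828124) -0.0007392343846345514 0.001307555108567038
```

View pics/f.png

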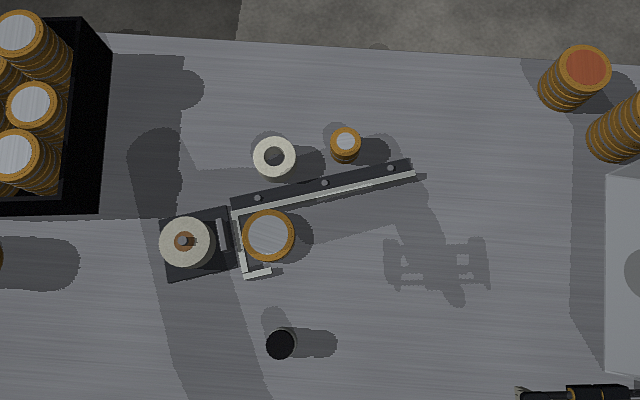

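The tin is home at (268,235), measured at (-0.7, +1.3) mm from the pocket point. It stopped moving while the force rose to 12 N. The bystanders stand where they were and the robot is clear.

```bash
python3 -c "from rig import *; print(job_done())"
```

```text
the job is handed in; nothing more can be done
None
```

The job is handed in: the tin is home in the corner pocket, measured within about 1.5 mm of the pocket point, with the bystanders where they stood and the robot clear; no verdict came back.

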